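# Scrub out the glaze pot

### The job

Take the red-handled brush off its hanger and scrub out the open grey-green glaze pot: push the bristles down to the bottom of the pot and draw them back up to the rim, at least three times. Leave the pot standing upright where it is, don't disturb the blue glass or the mauve beaker beside it, and hang the brush back in the hanger's fork, handle up, as you found it.

Things in the scene. Friction and masses are not known exactly. Their poses are not given: they have to be found in the camera images.
- brush: Pot brush, 196 mm long, 90 g, loose, hanging upright in the hanger. Origin: centre of the bristle tip (lowest end); z runs up to the handle. White bristle head 25 mm across, z 0 to 60 mm (rigid here); steel stem 7 mm across to z 118; black collar 34 mm across, z 118 to 124; round red handle 21 mm across, z 124 to 196: grip it from above.
- brush_tip (a point): Centre of the bristle tip, the same point as the brush's origin.
- brush_collar (a point): Centre of the underside of the brush's black collar, 118 mm above the bristle tip; it lies on the fork when the brush hangs.
- hanger: Brush stand fixed to the table. Origin: on the table under the hung brush's axis. Steel fork open to its -x (roughly to the robot): prongs from x = -26 mm to a post at x = 28 to 40 mm, slot 16 mm wide, underside 136 and top 145 mm up. Lips at x = -26 to -20 mm rise 5 mm above the prongs, a rear stop at x = 22 to 28 mm rises 8 mm. Wooden foot x -32 to 52 mm, y -35 to 35 mm, 10 mm thick.
- hanger_seat (a point): Where the centre of the collar's underside rests: middle of the prongs' top face, 145 mm above the table, over the hanger's origin. To unhook, lift the brush over 5 mm and move it out along the hanger's -x, at least 60 mm to clear the head and collar; hang it back in reverse. Only the stem passes the slot, the bristle head does not.
- open_pot: Open grey-green glazed pot, 67 mm in diameter, 76 mm tall, 0.2 kg, loose, standing on the table. Origin at the centre of its underside, z up. Inside bottom 22 mm above the underside (a solid layer of dried glaze), rim at 75 mm; the narrowest inside diameter is about 40 mm.
- blue_glass: Flared clear glass with a bluish lower half, 62 mm in diameter at the rim, 72 mm tall, loose, a bystander. Origin at the centre of its underside.
- mauve_beaker: Mauve plastic beaker with a scalloped rim, 66 mm in diameter, 70 mm tall, loose, a bystander. Origin at the centre of its underside.
There are look-alikes about, which are no part of the job. There is more than one size of the brush; the job needs the larger.

How it is judged:
On the way, in this order (a step that is already met when the one before it is completed fails the run):
1. the brush is lifted off the hanger (distance between brush_collar and hanger_seat above 0.05 m), for 0.1 s.
2. first stroke down: the bristle tip is in the pot, within about 9 mm of its inside bottom (z of brush_tip in the frame of open_pot below 0.031 m and horizontal distance between brush_tip and open_pot below 0.024 m).
3. first stroke up: the tip is back up within 17 mm of the rim or higher, still over the pot (z of brush_tip in the frame of open_pot above 0.058 m and horizontal distance between brush_tip and open_pot below 0.03 m).
4. second stroke down: the bristle tip is in the pot, within about 9 mm of its inside bottom (all of step 2).
5. second stroke up: the tip is back up within 17 mm of the rim or higher, still over the pot (all of step 3).
6. third stroke down: the bristle tip is in the pot, within about 9 mm of its inside bottom (all of step 4).
7. third stroke up: the tip is back up within 17 mm of the rim or higher, still over the pot (all of step 5).
At the end, for the whole second after the job is handed in: The brush hangs at rest in the fork, handle up (collar within 10 mm of its seat, leaning under 0.15 rad); pot, blue glass and mauve beaker stand upright (under 0.1 rad), the pot within 30 mm and the other two within 25 mm of where they were (distance between brush_collar and hanger_seat below 0.01 m and angle between brush's own z axis and vertical below 0.15 rad and linear speed of brush below 0.03 m/s and angle between each of open_pot, blue_glass, mauve_beaker's own z axis and vertical below 0.1 rad and height (world z) of open_pot below 0.01 m and distance of open_pot from where it was at the start of the episode below 0.03 m); the robot touches nothing.
It fails at once if the glaze pot is tipped by more than 0.35 rad or lifted more than 20 mm (angle between open_pot's own z axis and vertical above 0.35 rad or height (world z) of open_pot above 0.02 m).
It fails at once if the blue glass is shifted more than 25 mm or tipped (distance of blue_glass from where it was at the start of the episode above 0.025 m or angle between blue_glass's own z axis and vertical above 0.3 rad).
It fails at once if the mauve beaker is shifted more than 25 mm or tipped (distance of mauve_beaker from where it was at the start of the episode above 0.025 m or angle between mauve_beaker's own z axis and vertical above 0.3 rad).
It also fails if it takes over 61 s, if anything falls off the work surface, if the arm or the gripper's body presses on something with over 40 N, if the wrist force passes 120 N, or if a joint passes its speed limit or range.

### The arm

A 6-joint arm with a two-finger parallel gripper is mounted at the origin on a cart in front of the work surface, level with it; the furniture and walls round the work are solid. World frame = base frame: x ahead of the robot, y to its left, z up, the work surface at z = 0. Lengths are in m, angles in rad, forces in N, time in s.
With the tool pointing down it reaches from about 0.25 to 0.725 m from the base axis. Payload 4 kg.
Tool frame: the origin (TCP) lies at the very end of the fingers, on their centre line; the grasp point (between the pads) lies 19 mm behind it; z points along the fingers, y is the line along which they close (so a half turn about z gives the same grasp; the last joint's range is limited). The gripper opens to 85 mm and grips with 20 to 120 N. Pads are 22 mm wide; open, the fingers measure 114 mm over their backs; the gripper's body (76 mm by 85 mm) begins 54 mm behind the grasp point. The pads swing forward as they close: fully open they stand 13 mm farther back than shut.
Start: joints at [-1.161, 0.241, 0.005, 1.335, 0, 1.571], TCP at [0.199, -0.459, 0.231] pointing down, gripper open.
Joint ranges: [-2.72, 2.72], [-1.05, 1.87], [-1.09, 1.28], [-1.99, 2.15], [-1.42, 1.44], [-3.14, 3.14]. Speed limits (rad/s): [2.79, 2.79, 3.14, 3.14, 3.14, 3.14].

### API

Orientations are given as a unit quaternion [x, y, z, w].
In Python, from workcell import telemetry, vision, workorder gives the robot as it stands.
- The arm moves only by the shell command python3 -m inch 'ROWS'. ROWS is JSON, a list of rows, each a list of 3 entries, a list of its own where there are three numbers: the turn, a rotation vector about the tool's x, y, z scaled (see below), then the shift along the tool's x, y, z scaled (see below), then the closure, from -1 (fully open) to 1 (shut). A call has 1 to 10 rows; each row shifts and turns the commanded pose from where the row before left it, along the tool's axes as they then stand; what a row does not reach is not made up. The controller multiplies each number of a shift by 0.3 m and each number of a turn by 360 degrees. A row lasts 1/12 s, in which the tool goes at most 41.7 mm and 7.16 degrees, less where a joint would pass 70% of its speed; a pose out of reach is approached as far as the arm can. A call with a number of a shift or a turn outside -1 to 1 is refused whole. A call with a gripper value outside its range is refused whole. The fingers move at their own pace and stop on an object; the grip force is fixed at half the most. Time passes only in rows, so rows that do not move let the fingers close. It gives the time, the measured TCP pose, the force, the opening and the grip force at its end, in the units of the state.
- telemetry.get_obs(): the state, without advancing time (a new reading comes with each control period).
- vision.camera(name): name is "scene" or "top" or "wrist"; returns a dict with "img" (420x560x3 uint8, red, green, blue), "fov_y" (degrees; the focal length in pixels is half the picture's height over the tangent of half this angle, whatever the lens; pixels are square), "cx", "cy" (the principal point, pixels), "pose" (4x4, takes a point from camera to world coordinates). Camera axes: x right, y up, looking along -z (the intrinsics and any distortion apply to the point x, -y, -z); pixel columns grow to the right and rows downward; lengths in m; the calibration is good to about 2 mm. A picture is of the moment at which its call begins. There is no depth.
- workorder.job_done(): hands the job in; it is judged then, once.
The state is a dict: "clock": time; "joint_pos": joint angles; "joint_vel": joint speeds; "tau": joint torques, N m; "eef_pos": TCP position; "tool_rot": TCP orientation; "ft_force": force on the tool from outside, world axes, zero at the start; "ft_torque": the same for the moment, N m; "grip_width": finger opening in m; "grasp_force": force on a finger pad.
Only numpy, scipy, OpenCV 4.12 (cv2) and the standard library are available. Lean on these libraries where they do the work, as an engineer would, in place of code of your own. Each camera call takes 0.05 s, during which the arm holds its last target. There are 200 camera calls.

## Working session

There is one attempt and no reset: what is moved stays moved. The work goes in short steps, Python scripts to look and compute and a shell command to move; the robot and the scene stay as the last step left them, time stands still between calls to the robot, and variables do not carry over. Pictures are saved under pics/ and viewed, at most 12 in all, crops included, and the job is handed in when it is done.

```bash
mkdir -p pics; ls
python3 - <<'E'
from workcell import telemetry, vision
import cv2, numpy as np
o=telemetry.get_obs(); print({k:np.round(v,3).tolist() for k,v in o.items()})
ims=[]
for n in ["scene","top"]:
    c=vision.camera(n); print(n,c["fov_y"],c["cx"],c["cy"],np.round(c["pose"],3).tolist(),[k for k in c])
    cv2.imwrite(f"pics/{n}0.png",c["img"][:,:,::-1])
E
```

```text
pics
{'clock': 0.0, 'joint_pos': [-1.161, 0.241, 0.004, 1.335, 0.0, 1.571], 'joint_vel': [-0.001, -0.0, -0.001, -0.0, -0.0, 0.0], 'tau': [-0.001, -37.231, 25.241, 0.017, -0.0, -0.0], 'eef_pos': [0.199, -0.458, 0.23], 'tool_rot': [0.979, 0.203, -0.0, -0.001], 'ft_force': [-0.828, -0.092, 0.109], 'ft_torque': [-0.006, 0.021, -0.004], 'grasp_force': 0.0, 'grip_width': 0.085}
scene 55.75011141407692 279.78630260459806 210.20978708123786 [[0.902, 0.323, -0.286, 0.271], [-0.431, 0.695, -0.575, -0.502], [0.013, 0.642, 0.767, 0.77], [0.0, 0.0, 0.0, 1.0]] ['img', 'fov_y', 'cx', 'cy', 'pose']
top 51.66726136993095 285.37326486397956 210.98806453628592 [[0.029, 0.996, -0.089, 0.441], [-0.999, 0.03, 0.014, -0.014], [0.017, 0.089, 0.996, 0.953], [0.0, 0.0, 0.0, 1.0]] ['img', 'fov_y', 'cx', 'cy', 'pose']
```

View pics/scene0.png

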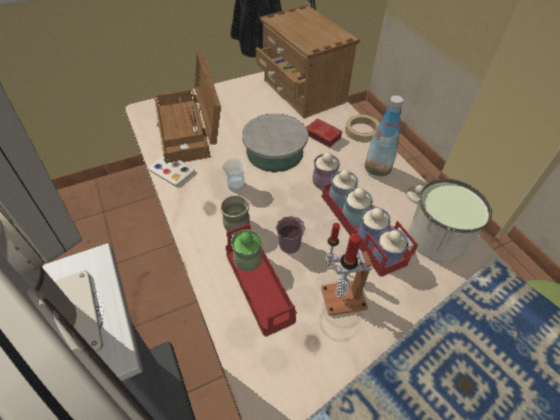

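View pics/top0.png

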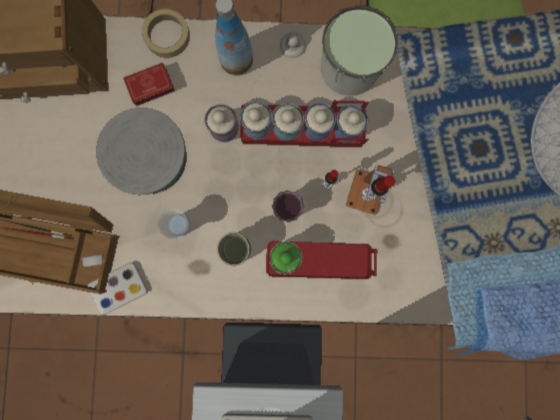

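Top view: the open grey-green pot is at (234,248), the glass at (177,223), the mauve beaker at (287,206), and the hanger foot at (370,190). There are two red handles: a small one at (332,177) and a large one at (387,184) over the wooden foot. Pot look-alikes are the green-lidded pot on the red tray at (286,257) and the row of lidded pots at the top. I'll check the choice in a close crop.

Run:
```python
import cv2, numpy as np
s=cv2.imread("pics/scene0.png")[205:345,270:410]; t=cv2.imread("pics/top0.png")[150:230,320:420]
s=cv2.resize(s,(560,560),interpolation=3)[:, :400] if 0 else cv2.resize(s,(420,420),interpolation=3)
t=cv2.resize(t,(380,304),interpolation=3); t=cv2.copyMakeBorder(t,0,116,0,0,0)
cv2.imwrite("pics/crop1.png",np.hstack([s,t]))
```

```text
(no output)
```

View pics/crop1.png

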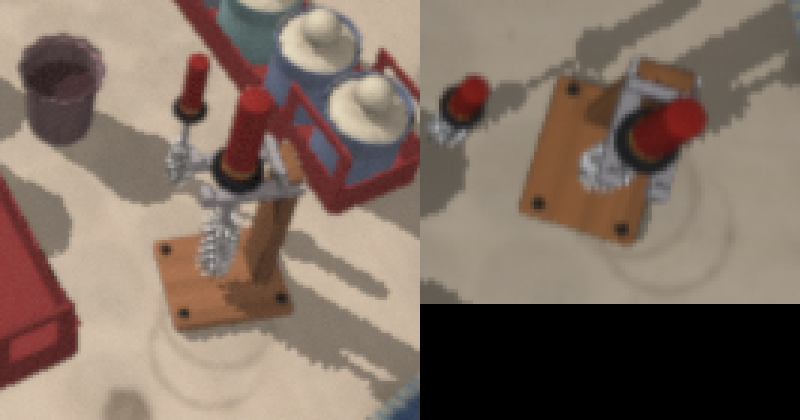

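The large brush is the one in the fork (scene (350,255)); the smaller one stands apart. Next I'll measure.

```bash
cat > h.py <<'E'
import numpy as np, cv2
from workcell import telemetry, vision
def ray(c,u,v):
    f=c["img"].shape[0]/2/np.tan(np.radians(c["fov_y"]/2)); P=np.array(c["pose"])
    d=P[:3,:3]@np.array([(u-c["cx"])/f,-(v-c["cy"])/f,-1.]); return P[:3,3],d/np.linalg.norm(d)
def plane(c,u,v,z):
    o,d=ray(c,u,v); return o+d*(z-o[2])/d[2]
def tri(c1,p1,c2,p2):
    o1,d1=ray(c1,*p1);o2,d2=ray(c2,*p2)
    s=np.linalg.lstsq(np.c_[d1,-d2],o2-o1,rcond=None)[0]
    a,b=o1+s[0]*d1,o2+s[1]*d2; return (a+b)/2,np.linalg.norm(a-b)
def proj(c,p):
    f=c["img"].shape[0]/2/np.tan(np.radians(c["fov_y"]/2)); q=np.linalg.inv(c["pose"])@np.r_[p,1]
    return c["cx"]+f*q[0]/-q[2], c["cy"]-f*q[1]/-q[2]
def blobs(m,lo,hi,box=None):
    m=m.astype(np.uint8)
    if box: k=np.zeros_like(m); k[box[1]:box[3],box[0]:box[2]]=1; m=m*k
    return [c for c in cv2.findContours(m,0,2)[0] if lo<=cv2.contourArea(c)<=hi]
E
python3 - <<'E'
from h import *
s,t=vision.camera("scene"),vision.camera("top")
print("handle top",tri(s,(355.3,236.7),t,(390,180.8)))
for n,c,box in (("scene",s,(215,190,258,232)),("top",t,(212,226,256,270))):
    hsv=cv2.cvtColor(c["img"],cv2.COLOR_RGB2HSV); 
    m=(hsv[...,0]>26)&(hsv[...,0]<100)&(hsv[...,2]<150)&(hsv[...,1]>25)
    for b in blobs(m,200,3000,box):
        print(n,"pot",cv2.boundingRect(b),cv2.contourArea(b),cv2.minEnclosingCircle(b), cv2.fitEllipse(b))
        u,v=cv2.minEnclosingCircle(b)[0]; print(plane(c,u,v,.075))
# red handle mask
for n,c,box in (("scene",s,(338,225,372,270)),("top",t,(365,168,410,205))):
    hsv=cv2.cvtColor(c["img"],cv2.COLOR_RGB2HSV); m=((hsv[...,0]<6)|(hsv[...,0]>172))&(hsv[...,1]>170)
    for b in blobs(m,30,900,box): print(n,"red",cv2.minAreaRect(b),cv2.boundingRect(b))
F=[(355.5,170.5),(346.3,205.8),(375.8,214)]
print("foot TL,BL,BR",[plane(t,*p,.01)[:2].round(4) for p in F])
print("foot scene BL,L,R",[plane(s,270+a/3,205+b/3,.01)[:2].round(4) for a,b in ((155,243),(180,327),(293,305))])
for n,p in (("glass",(177,223)),("beaker",(287,206)),("small",(332,176))): print(n,plane(t,*p,.07).round(3))
E
```

```text
handle top (array([ 0.56418257, -0.20096714,  0.22580801]), np.float64(0.0017314797232010348))
top pot (219, 234, 29, 31) 634.5 ((233.0, 249.0), 15.297158241271973) ((232.92129516601562, 248.8036346435547), (27.760862350463867, 29.464611053466797), 1.8271104097366333)
[0.44003196 0.0767718  0.075     ]
scene red ((352.9491882324219, 247.8409881591797), (9.676912307739258, 27.88553810119629), 13.240518569946289) (346, 234, 15, 28)
top red ((384.92303466796875, 182.8845977783203), (10.261954307556152, 18.859806060791016), 56.3099365234375) (376, 176, 19, 15)
foot TL,BL,BR [array([ 0.6202, -0.1794]), array([ 0.5413, -0.1603]), array([ 0.5252, -0.2253])]
foot scene BL,L,R [array([ 0.5445, -0.1628]), array([ 0.5282, -0.2264]), array([ 0.6074, -0.2457])]
glass [0.489 0.193 0.07 ]
beaker [ 0.531 -0.029  0.07 ]
small [ 0.596 -0.12   0.07 ]
```

```bash
python3 -m inch '[[[0,0,0.01724],[0,0,-0.039],-1],[[0,0,0.01724],[0,0,-0.039],-1],[[0,0,0.01724],[0,0,-0.039],-1],[[0,0,0.01724],[0,0,-0.039],-1],[[0,0,0.01724],[0,0,-0.039],-1],[[0,0,0.01724],[0,0,-0.039],-1],[[0,0,0],[0,0,0],-1]]'
cat >> h.py <<'E'
from scipy.spatial.transform import Rotation as R
def need(target):
    "shift in tool axes, in row units, from measured TCP to target"
    o=telemetry.get_obs(); r=R.from_quat(o["tool_rot"]); d=np.array(target)-o["eef_pos"]
    x=r.as_matrix()[:,0]; z=r.as_matrix()[:,2]
    print("t",round(o["clock"],2),"pos",np.round(o["eef_pos"],4),"yaw",np.arctan2(x[1],x[0]).round(4),"z",z.round(4),"F",np.round(o["ft_force"],1),"w",round(o["grip_width"],4),"gf",round(o["grasp_force"],1))
    print("units",(r.inv().apply(d)/.3).round(4),"mm",(d*1000).round(1))
E
python3 - <<'E'
from h import *
s,t=vision.camera("scene"),vision.camera("top")
need([.5655,-.2015,.30])
print("small top",tri(s,(336.7,225),t,(334.5,172.4)))
E
```

```text
clock: 0.78
eef_pos: [0.1996, -0.4595, 0.3037]
tool_rot: [0.993, -0.121, 0.001, 0.002]
ft_force: [0.8, 0.1, 0.3]
grip_width: 0.0856
grasp_force: 0.0
t 0.88 pos [ 0.1993 -0.4587  0.3014] yaw -0.2374 z [ 2.e-04 -5.e-04 -1.e+00] F [ 0.1 -0.1 -0.4] w 0.0854 gf 0.0
units [ 0.9849 -1.1204  0.0045] mm [366.2 257.2  -1.4]
small top (array([ 0.59009931, -0.11618335,  0.14503735]), np.float64(0.0009385420699305477))
```

```bash
python3 -m inch '[[[0,0,0],[0.089,-0.101,0],-1],[[0,0,0],[0.089,-0.101,0],-1],[[0,0,0],[0.089,-0.101,0],-1],[[0,0,0],[0.089,-0.101,0],-1],[[0,0,0],[0.089,-0.101,0],-1],[[0,0,0],[0.089,-0.101,0],-1],[[0,0,0],[0.089,-0.101,0],-1],[[0,0,0],[0.089,-0.101,0],-1],[[0,0,0],[0.089,-0.101,0],-1],[[0,0,0],[0,0,0],-1]]'
python3 - <<'E'
from h import *
c=vision.camera("wrist"); need([.5655,-.2015,.30])
cv2.imwrite("pics/w1.png",c["img"][:,:,::-1]); print(c["pose"].round(3).tolist(),c["fov_y"])
print("pred top",proj(c,[.5655,-.2015,.223]),"collar",proj(c,[.5655,-.2015,.151]),"pot rim",proj(c,[.44,.0768,.075]))
E
```

```text
clock: 1.72
eef_pos: [0.502, -0.2461, 0.2989]
tool_rot: [0.993, -0.115, -0.0, -0.002]
ft_force: [-0.6, -1.5, -0.1]
grip_width: 0.0855
grasp_force: 0.0
t 1.77 pos [ 0.4996 -0.248   0.2991] yaw -0.2318 z [-0.0027  0.0018 -1.    ] F [-0.9 -0.6 -0.4] w 0.0855 gf 0.0
units [ 0.1782 -0.2014 -0.0034] mm [65.9 46.5  0.9]
[[-0.227, 0.929, 0.292, 0.578], [-0.974, -0.216, -0.072, -0.263], [-0.004, -0.301, 0.954, 0.442], [0.0, 0.0, 0.0, 1.0]] 61.17818261027679
pred top (np.float64(193.3978556977523), np.float64(143.00151866158757)) collar (np.float64(215.9300961893485), np.float64(132.09078026697557)) pot rim (np.float64(30.21078909005081), np.float64(287.98865756688366))
```

View pics/w1.png

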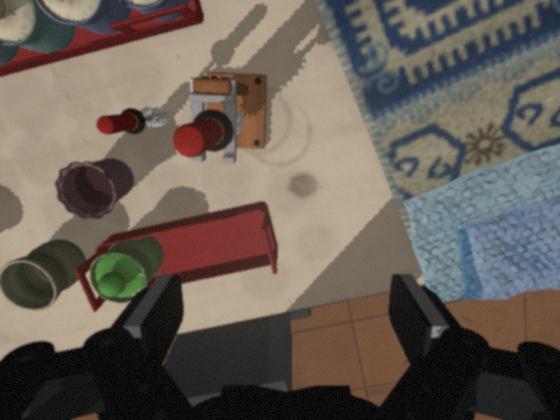

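The wrist view has the large handle top at about (188,141) and the collar at (218,131), with the fork opening toward the robot. Both agree with the prediction to a few mm. I'll refine.

Run:
```python
from h import *
c=vision.camera("wrist")
hsv=cv2.cvtColor(c["img"],cv2.COLOR_RGB2HSV); m=((hsv[...,0]<6)|(hsv[...,0]>172))&(hsv[...,1]>150)
for b in blobs(m,100,3000,(165,110,250,170)):
    (u0,v0),(w,h),a=r=cv2.minAreaRect(b); print(r,cv2.boundingRect(b))
    p=b[:,0].astype(float); ax=np.linalg.svd(p-p.mean(0))[2][0]; ax*=-np.sign(ax[0])
    rad=.0105/.22*c["img"].shape[0]/2/np.tan(np.radians(c["fov_y"]/2)); e=np.array([u0,v0])+ax*((p-[u0,v0])@ax).max()
    u,v=e-ax*rad; print("cap",u,v,rad,plane(c,u,v,.223))
print("collar",plane(c,219,131,.151))
m2=(hsv[...,2]<60)
for b in blobs(m2,100,3000,(195,105,240,155)): print("black",cv2.boundingRect(b))
```

```text
((193.57296752929688, 134.36215209960938), (31.614234924316406, 50.28868865966797), 72.89727020263672) (169, 117, 49, 36)
cap 186.07979422430063 137.50270674370412 16.954872921274127 [ 0.56714999 -0.20033099  0.223     ]
collar [ 0.56306623 -0.20640547  0.151     ]
black (195, 107, 35, 41)
```

Run:
```python
from h import *
need([.566,-.201,.30])
```

```text
t 1.82 pos [ 0.4981 -0.2493  0.2995] yaw -0.2347 z [-0.0032  0.0012 -1.    ] F [-0.7 -0.4  0.5] w 0.0856 gf 0.0
units [ 0.1828 -0.2093 -0.0022] mm [67.9 48.3  0.5]
```

```bash
python3 -m inch '[[[0,0,0],[0.06,-0.07,0],-1],[[0,0,0],[0.06,-0.07,0],-1],[[0,0,0],[0.063,-0.069,0],-1],[[0,0,0],[0,0,0],-1],[[0,0,0],[0,0,0],-1],[[0,0,0],[0,0,0],-1]]'
python3 - <<'E'
from h import *
need([.566,-.201,.168])
E
```

```text
clock: 2.32
eef_pos: [0.5645, -0.204, 0.301]
tool_rot: [0.993, -0.12, -0.001, 0.0]
ft_force: [0.9, -1.3, 0.3]
grip_width: 0.0852
grasp_force: 0.0
t 2.32 pos [ 0.5645 -0.204   0.301 ] yaw -0.2408 z [-0.0017 -0.     -1.    ] F [ 0.9 -1.3  0.3] w 0.0852 gf 0.0
units [ 0.0033 -0.0112  0.4433] mm [   1.5    3.  -133. ]
```

```bash
python3 -m inch '[[[0,0,0],[0.003,-0.01,0.1],-1],[[0,0,0],[0,0,0.1],-1],[[0,0,0],[0,0,0.1],-1],[[0,0,0],[0,0,0.1],-1],[[0,0,0],[0,0,0.043],-1],[[0,0,0],[0,0,0],-1],[[0,0,0],[0,0,0],-1],[[0,0,0],[0,0,0],-1]]'
python3 - <<'E'
from h import *
need([.566,-.201,.168])
c=vision.camera("wrist"); s=vision.camera("scene")
im=np.hstack([cv2.resize(c["img"],(400,300)),cv2.resize(s["img"][170:320,270:420],(300,300),interpolation=3)])
cv2.imwrite("pics/w2.png",im[:,:,::-1])
E
```

```text
clock: 2.98
eef_pos: [0.5675, -0.2015, 0.1705]
tool_rot: [0.993, -0.12, 0.001, 0.0]
ft_force: [-0.1, -0.6, 0.3]
grip_width: 0.0852
grasp_force: 0.0
t 2.98 pos [ 0.5675 -0.2015  0.1705] yaw -0.2415 z [ 0.0025 -0.001  -1.    ] F [-0.1 -0.6  0.3] w 0.0852 gf 0.0
units [-0.0054 -0.0006  0.0082] mm [-1.5  0.5 -2.5]
```

View pics/w2.png

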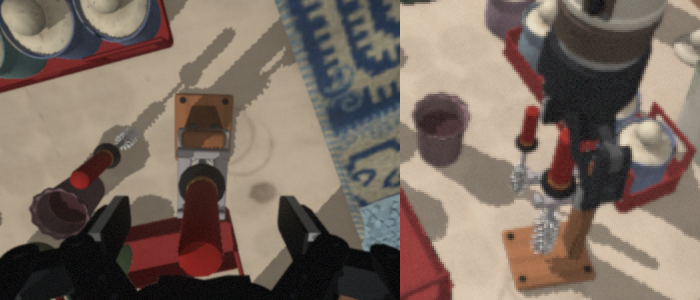

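The handle (wrist (205,215)) is between the fingers, with the small brush clear to the left. Closing now.

```bash
python3 -m inch '[[[0,0,0],[0,0,0],1],[[0,0,0],[0,0,0],1],[[0,0,0],[0,0,0],1],[[0,0,0],[0,0,0],1],[[0,0,0],[0,0,0],1],[[0,0,0],[0,0,0],1],[[0,0,0],[0,0,0],1],[[0,0,0],[0,0,0],1],[[0,0,0],[0,0,0],1],[[0,0,0],[0,0,0],1]]'
python3 - <<'E'
from h import *
need([.566,-.201,.184])
E
```

```text
clock: 3.92
eef_pos: [0.5675, -0.2002, 0.1688]
tool_rot: [0.993, -0.12, 0.0, -0.0]
ft_force: [-0.0, 1.0, 2.0]
grip_width: 0.0198
grasp_force: 58.5
t 3.92 pos [ 0.5675 -0.2002  0.1688] yaw -0.2399 z [ 5.e-04  2.e-04 -1.e+00] F [-0.  1.  2.] w 0.0198 gf 58.5
units [-0.0041  0.0039 -0.0507] mm [-1.5 -0.8 15.2]
```

```bash
python3 -m inch '[[[0,0,0],[0,0,-0.02],1],[[0,0,0],[0,0,-0.02],1],[[0,0,0],[0,0,0],1],[[0,0,0],[-0.05,0,0],1],[[0,0,0],[-0.06,0,0],1],[[0,0,0],[-0.07,0,0],1],[[0,0,0],[-0.07,0,0],1],[[0,0,0],[0,0,0],1],[[0,0,0],[0,0,0],1]]'
python3 - <<'E'
from h import *
need([.44,.0765,.265])
E
```

```text
clock: 4.67
eef_pos: [0.4938, -0.1825, 0.181]
tool_rot: [0.993, -0.12, 0.0, 0.0]
ft_force: [0.5, -0.3, -0.8]
grip_width: 0.0197
grasp_force: 58.5
t 4.67 pos [ 0.4938 -0.1825  0.181 ] yaw -0.2405 z [ 3.e-04 -2.e-04 -1.e+00] F [ 0.5 -0.3 -0.8] w 0.0197 gf 58.5
units [-0.3798 -0.7956 -0.2803] mm [-53.8 259.   84. ]
```

```bash
python3 -m inch '[[[0,0,0],[0,0,-0.1],1],[[0,0,0],[0,0,-0.1],1],[[0,0,0],[0,0,-0.1],1],[[0,0,0],[0,0,-0.1],1],[[0,0,0],[0,0,0],1],[[0,0,0],[0,0,0],1]]'
python3 - <<'E'
from h import *
s,t,w=[vision.camera(n) for n in ("scene","top","wrist")]
need([.44,.0765,.30])
a=s["img"][180:245,205:270]; b=t["img"][215:280,200:265]
cv2.imwrite("pics/p1.png",np.hstack([cv2.resize(a,(400,400),interpolation=3),cv2.resize(b,(400,400),interpolation=3)])[:,:,::-1])
E
```

```text
clock: 5.17
eef_pos: [0.4967, -0.1833, 0.3029]
tool_rot: [0.993, -0.12, 0.003, 0.001]
ft_force: [-0.2, 0.9, -2.2]
grip_width: 0.0196
grasp_force: 58.7
t 5.32 pos [ 0.4943 -0.1824  0.2991] yaw -0.2401 z [-2.2e-03  8.0e-04 -1.0e+00] F [-0.3  0.8 -1.4] w 0.0195 gf 58.7
units [-0.3811 -0.7952 -0.0018] mm [-54.3 258.9   0.9]
```

View pics/p1.png

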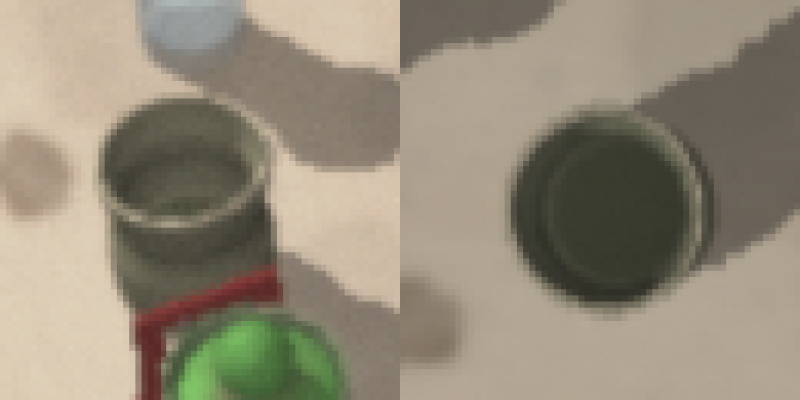

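The pot rim ellipse is centred at about scene (235.1,206.3) and top (233.5,248.3); the pot is open and empty.

Run:
```python
from h import *
s,t=[vision.camera(n) for n in ("scene","top")]
a,b=(235.1-.5,206.3-.5),(233.5-.5,248.3-.5)
print(tri(s,a,t,b),plane(s,*a,.0755),plane(t,*b,.0755))
need([.44,.077,.30])
```

```text
(array([0.44251009, 0.07717347, 0.07180668]), np.float64(0.0001468378675838151)) [0.44167304 0.07408478 0.0755    ] [0.44243544 0.07681545 0.0755    ]
t 5.42 pos [ 0.494  -0.1823  0.2989] yaw -0.2401 z [-0.0029  0.0011 -1.    ] F [-0.6 -0.6 -1.3] w 0.0197 gf 58.7
units [-0.3803 -0.7967 -0.0021] mm [-54.  259.3   1.1]
```

```bash
python3 -m inch '[[[0,0,0],[-0.0466,-0.0994,0],1],[[0,0,0],[-0.0466,-0.0994,0],1],[[0,0,0],[-0.0466,-0.0994,0],1],[[0,0,0],[-0.0466,-0.0994,0],1],[[0,0,0],[-0.0466,-0.0994,0],1],[[0,0,0],[-0.0466,-0.0994,0],1],[[0,0,0],[-0.0466,-0.0994,0],1],[[0,0,0],[-0.0466,-0.0994,0],1],[[0,0,0],[0,0,0],1],[[0,0,0],[0,0,0],1]]'
python3 -m inch '[[[0,0,0],[0,0,0.1],1],[[0,0,0],[0,0,0.06],1],[[0,0,0],[0,0,0],1],[[0,0,0],[0,0,0],1]]'
python3 - <<'E'
from h import *
s,t,w=[vision.camera(n) for n in ("scene","top","wrist")]
need([.442,.076,.227])
a=s["img"][130:250,190:310]
cv2.imwrite("pics/p2.png",np.hstack([cv2.resize(a,(400,400),interpolation=3),cv2.resize(w["img"],(400,300))[:300].repeat(1,0) if 0 else cv2.copyMakeBorder(cv2.resize(w["img"],(400,300)),0,100,0,0,0)])[:,:,::-1])
E
```

```text
clock: 6.25
eef_pos: [0.4156, -0.0239, 0.3061]
tool_rot: [0.998, -0.057, 0.002, -0.039]
ft_force: [0.3, -0.2, -1.4]
grip_width: 0.0199
grasp_force: 58.8
clock: 6.58
eef_pos: [0.4158, -0.0228, 0.2576]
tool_rot: [0.998, -0.057, 0.0, -0.04]
ft_force: [0.2, 0.2, -0.5]
grip_width: 0.0194
grasp_force: 58.9
t 6.73 pos [ 0.4173 -0.0228  0.2598] yaw -0.1133 z [ 0.0104  0.0801 -0.9967] F [ 0.   0.3 -1. ] w 0.0195 gf 58.9
units [ 0.0444 -0.3267  0.1361] mm [ 24.7  98.8 -32.8]
```

View pics/p2.png

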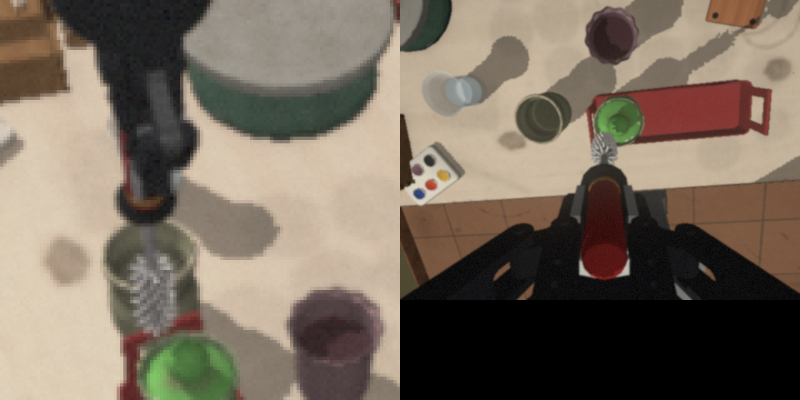

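The arm stopped about 100 mm short and tilted slightly; the bristles are in front of the pot, over the tray side, and touching nothing. Checking the joints.

Run:
```python
from h import *
o=telemetry.get_obs(); print(np.round(o["joint_pos"],3),np.round(o["joint_vel"],3),R.from_quat(o["tool_rot"]).as_matrix().round(3))
```

```text
[-0.113  0.064 -0.135  1.371  0.081  3.142] [ 0.001 -0.006  0.001 -0.003  0.002 -0.001] [[ 0.994 -0.113  0.01 ]
 [-0.113 -0.99   0.08 ]
 [ 0.001 -0.081 -0.997]]
```

```bash
cat >> h.py <<'E'
def turn(yaw):
    "rotation vector in tool axes, turn units, to vertical tool with this yaw"
    r=R.from_quat(telemetry.get_obs()["tool_rot"]); g=R.from_euler('z',yaw)*R.from_matrix(np.diag([1,-1,-1]))
    v=(r.inv()*g).as_rotvec()/(2*np.pi); print("turn units",v.round(5),"rows",np.linalg.norm(v)*360/7.16)
E
python3 -c "
from h import *
turn(.5)"
```

```text
turn units [-0.0124  -0.00414 -0.09755] rows 4.948373713838439
```

```bash
python3 -m inch '[[[0,0,0],[0,0,-0.08],1],[[0,0,0],[0,0,-0.08],1],[[-0.00207,-0.00069,-0.01626],[0,0,0],1],[[-0.00207,-0.00069,-0.01626],[0,0,0],1],[[-0.00207,-0.00069,-0.01626],[0,0,0],1],[[-0.00207,-0.00069,-0.01626],[0,0,0],1],[[-0.00207,-0.00069,-0.01626],[0,0,0],1],[[-0.00207,-0.00069,-0.01626],[0,0,0],1],[[0,0,0],[0,0,0],1],[[0,0,0],[0,0,0],1]]'
python3 -c "
from h import *
need([.442,.076,.30]);turn(.5)"
```

```text
clock: 7.57
eef_pos: [0.4164, -0.0262, 0.3075]
tool_rot: [0.969, 0.247, 0.0, -0.0]
ft_force: [-0.2, -0.1, -0.5]
grip_width: 0.0199
grasp_force: 58.9
t 7.57 pos [ 0.4164 -0.0262  0.3075] yaw 0.4984 z [-0.e+00  4.e-04 -1.e+00] F [-0.2 -0.1 -0.5] w 0.0199 gf 58.9
units [ 0.2378 -0.2586  0.025 ] mm [ 25.6 102.2  -7.5]
turn units [-5.0e-05 -3.0e-05 -2.6e-04] rows 0.01351021189815813
```

```bash
python3 -m inch '[[[0,0,0],[0.06,-0.065,0],1],[[0,0,0],[0.06,-0.065,0],1],[[0,0,0],[0.06,-0.065,0],1],[[0,0,0],[0.058,-0.064,0],1],[[0,0,0],[0,0,0],1],[[0,0,0],[0,0,0],1],[[0,0,0],[0,0,0],1]]'
python3 - <<'E'
from h import *
need([.442,.076,.23]);turn(.5)
s,t=[vision.camera(n) for n in ("scene","top")]
o=telemetry.get_obs()["eef_pos"]
# white bristles/stem in scene: expected tip pixel vs image
print("expected tip",proj(s,[*o[:2],o[2]-.142]),"collar",proj(s,[*o[:2],o[2]-.02]))
a=s["img"][120:240,180:300]; b=t["img"][205:285,190:270]
cv2.imwrite("pics/p3.png",np.hstack([cv2.resize(a,(400,400),interpolation=3),cv2.resize(b,(400,400),interpolation=3)])[:,:,::-1])
E
```

```text
clock: 8.15
eef_pos: [0.4412, 0.0759, 0.3066]
tool_rot: [0.969, 0.247, -0.001, -0.0]
ft_force: [-0.2, 1.2, -1.5]
grip_width: 0.0195
grasp_force: 59.0
t 8.15 pos [0.4412 0.0759 0.3066] yaw 0.4995 z [-0.002 -0.    -1.   ] F [-0.2  1.2 -1.5] w 0.0195 gf 59.0
units [0.003  0.0011 0.2554] mm [  0.8   0.1 -76.6]
turn units [-1.5e-04  2.8e-04 -8.0e-05] rows 0.0163208988477059
expected tip (np.float64(231.01753491350775), np.float64(178.22604963980774)) collar (np.float64(225.77441934144227), np.float64(132.8458844110442))
```

View pics/p3.png

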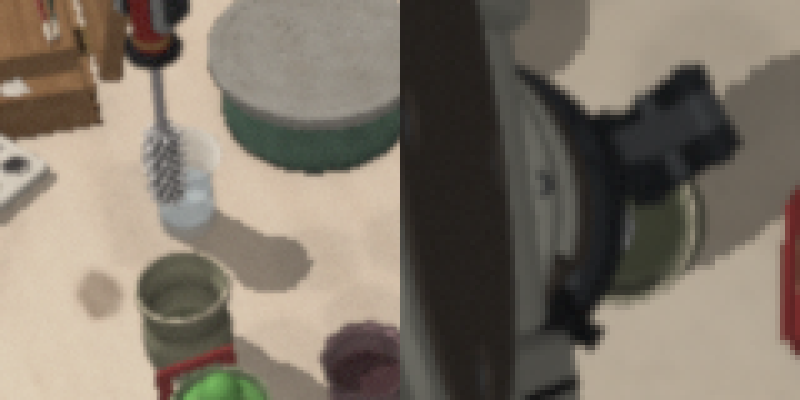

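The bristle tip at scene (230,179) matches the expected (231,178), and it sits directly over the pot. Descending.

```bash
python3 -m inch '[[[0,0,0],[0.001,0,0.1],1],[[0,0,0],[0,0,0.1],1],[[0,0,0],[0,0,0.1],1],[[0,0,0],[0,0,0.05],1],[[0,0,0],[0,0,0],1],[[0,0,0],[0,0,0],1]]'
python3 -m inch '[[[0,0,0],[0,0,0.04],1],[[0,0,0],[0,0,0.03],1],[[0,0,0],[0,0,0.03],1],[[0,0,0],[0,0,0],1],[[0,0,0],[0,0,0],1]]'
python3 - <<'E'
from h import *
need([.442,.076,.168])
s=vision.camera("scene")
E
```

```text
clock: 8.75
eef_pos: [0.4407, 0.0754, 0.2013]
tool_rot: [0.969, 0.247, -0.002, -0.0]
ft_force: [0.2, -0.0, 0.3]
grip_width: 0.0198
grasp_force: 59.0
clock: 9.17
eef_pos: [0.441, 0.0762, 0.1715]
tool_rot: [0.969, 0.248, -0.001, -0.0]
ft_force: [-0.5, -0.2, -0.8]
grip_width: 0.0201
grasp_force: 59.0
t 9.17 pos [0.441  0.0762 0.1715] yaw 0.5004 z [-2.5e-03  1.0e-04 -1.0e+00] F [-0.5 -0.2 -0.8] w 0.0201 gf 59.0
units [0.0026 0.0022 0.0117] mm [ 1.  -0.2 -3.5]
```

```bash
python3 -m inch '[[[0,0,0],[0,0,0.01],1],[[0,0,0],[0,0,0],1],[[0,0,0],[0,0,0],1]]'
python3 -m inch '[[[0,0,0],[0,0,0.008],1],[[0,0,0],[0,0,0],1],[[0,0,0],[0,0,0],1]]'
```

```text
clock: 9.47
eef_pos: [0.4412, 0.0764, 0.1686]
tool_rot: [0.969, 0.248, -0.001, -0.0]
ft_force: [-1.1, -0.8, -0.9]
grip_width: 0.0196
grasp_force: 59.0
clock: 9.72
eef_pos: [0.441, 0.0763, 0.1659]
tool_rot: [0.969, 0.248, -0.001, -0.0]
ft_force: [-0.8, 0.0, -1.8]
grip_width: 0.0197
grasp_force: 59.0
```

```bash
python3 -m inch '[[[0,0,0],[0,0,0.007],1],[[0,0,0],[0,0,0],1],[[0,0,0],[0,0,0],1]]'
python3 -m inch '[[[0,0,0],[0,0,0.005],1],[[0,0,0],[0,0,0],1],[[0,0,0],[0,0,0],1]]'
```

```text
clock: 9.97
eef_pos: [0.441, 0.0763, 0.1638]
tool_rot: [0.969, 0.248, -0.001, -0.0]
ft_force: [0.1, -0.3, -0.5]
grip_width: 0.0196
grasp_force: 59.0
clock: 10.22
eef_pos: [0.4416, 0.0764, 0.163]
tool_rot: [0.969, 0.248, -0.0, -0.0]
ft_force: [0.0, 0.6, 3.7]
grip_width: 0.0194
grasp_force: 59.6
```

The bottom is felt at TCP 0.163. Now the strokes: 48 mm up, about 46 mm down.

```bash
python3 -m inch '[[[0,0,0],[0,0,-0.08],1],[[0,0,0],[0,0,-0.08],1],[[0,0,0],[0,0,0],1],[[0,0,0],[0,0,0],1]]'
python3 -m inch '[[[0,0,0],[0,0,0.08],1],[[0,0,0],[0,0,0.074],1],[[0,0,0],[0,0,0],1],[[0,0,0],[0,0,0],1]]'
python3 -m inch '[[[0,0,0],[0,0,-0.08],1],[[0,0,0],[0,0,-0.074],1],[[0,0,0],[0,0,0],1],[[0,0,0],[0,0,0],1]]'
python3 -m inch '[[[0,0,0],[0,0,0.08],1],[[0,0,0],[0,0,0.074],1],[[0,0,0],[0,0,0],1],[[0,0,0],[0,0,0],1]]'
python3 -m inch '[[[0,0,0],[0,0,-0.08],1],[[0,0,0],[0,0,-0.074],1],[[0,0,0],[0,0,0],1],[[0,0,0],[0,0,0],1]]'
```

```text
clock: 10.55
eef_pos: [0.4422, 0.0765, 0.2114]
tool_rot: [0.969, 0.248, 0.001, -0.0]
ft_force: [0.9, 0.0, -1.7]
grip_width: 0.0198
grasp_force: 59.1
clock: 10.88
eef_pos: [0.4395, 0.076, 0.1624]
tool_rot: [0.969, 0.248, -0.003, -0.001]
ft_force: [0.2, -0.3, -0.7]
grip_width: 0.0195
grasp_force: 59.2
clock: 11.22
eef_pos: [0.442, 0.0764, 0.2114]
tool_rot: [0.969, 0.248, 0.0, -0.0]
ft_force: [-0.0, 0.1, -1.1]
grip_width: 0.0198
grasp_force: 59.3
clock: 11.55
eef_pos: [0.4393, 0.076, 0.1628]
tool_rot: [0.969, 0.248, -0.003, -0.001]
ft_force: [0.0, -0.2, -0.4]
grip_width: 0.0197
grasp_force: 59.2
clock: 11.88
eef_pos: [0.4425, 0.0765, 0.2123]
tool_rot: [0.969, 0.248, 0.001, -0.0]
ft_force: [-0.7, -0.9, -1.1]
grip_width: 0.0195
grasp_force: 59.2
```

```bash
python3 -m inch '[[[0,0,0],[0,0,-0.1],1],[[0,0,0],[0,0,-0.1],1],[[0,0,0],[0,0,-0.1],1],[[0,0,0],[0,0,0],1],[[0,0,0],[0,0,0],1]]'
python3 -c "
from h import *
need([.494,-.182,.30])"
```

```text
clock: 12.3
eef_pos: [0.4421, 0.0764, 0.3015]
tool_rot: [0.969, 0.248, 0.0, -0.0]
ft_force: [0.0, 0.4, -1.1]
grip_width: 0.0194
grasp_force: 59.2
t 12.3 pos [0.4421 0.0764 0.3015] yaw 0.5006 z [ 8.e-04  7.e-04 -1.e+00] F [ 0.   0.4 -1.1] w 0.0194 gf 59.2
units [-0.2618  0.8386  0.0044] mm [  51.9 -258.4   -1.5]
```

```bash
python3 -m inch '[[[0,0,0],[-0.0327,0.1048,0],1],[[0,0,0],[-0.0327,0.1048,0],1],[[0,0,0],[-0.0327,0.1048,0],1],[[0,0,0],[-0.0327,0.1048,0],1],[[0,0,0],[-0.0327,0.1048,0],1],[[0,0,0],[-0.0327,0.1048,0],1],[[0,0,0],[-0.0327,0.1048,0],1],[[0,0,0],[-0.0327,0.1048,0],1],[[0,0,0],[0,0,0],1],[[0,0,0],[0,0,0],1]]'
python3 -c "
from h import *
need([.494,-.182,.30]);turn(-.24)"
```

```text
clock: 13.13
eef_pos: [0.4922, -0.1832, 0.2974]
tool_rot: [0.969, 0.246, -0.003, -0.002]
ft_force: [0.0, 0.9, -0.3]
grip_width: 0.0198
grasp_force: 59.4
t 13.13 pos [ 0.4922 -0.1832  0.2974] yaw 0.4973 z [-0.0069  0.0023 -1.    ] F [ 0.   0.9 -0.3] w 0.0198 gf 59.4
units [ 0.0072 -0.0009 -0.0088] mm [1.8 1.2 2.6]
turn units [-0.00052  0.00107  0.11734] rows 5.899993445292253
```

```bash
python3 -m inch '[[[0,0,0.0168],[0,0,0],1],[[0,0,0.0168],[0,0,0],1],[[0,0,0.0168],[0,0,0],1],[[0,0,0.0168],[0,0,0],1],[[0,0,0.0168],[0,0,0],1],[[0,0,0.0168],[0,0,0],1],[[0,0,0.0168],[0,0,0],1],[[0,0,0],[0,0,0],1],[[0,0,0],[0,0,0],1]]'
python3 -c "
from h import *
need([.4947,-.1828,.181]);turn(-.24)"
```

```text
clock: 13.88
eef_pos: [0.4927, -0.1807, 0.2994]
tool_rot: [0.993, -0.117, -0.002, -0.0]
ft_force: [-0.1, 0.4, -1.0]
grip_width: 0.0195
grasp_force: 59.4
t 13.88 pos [ 0.4927 -0.1807  0.2994] yaw -0.2341 z [-0.0039  0.0012 -1.    ] F [-0.1  0.4 -1. ] w 0.0195 gf 59.4
units [0.0096 0.0053 0.3946] mm [   2.    -2.1 -118.4]
turn units [-4.0e-05  6.5e-04  9.4e-04] rows 0.057428771692157383
```

```bash
python3 -m inch '[[[0,0,0.0009],[0.004,0.005,0.1],1],[[0,0,0],[0,0,0.1],1],[[0,0,0],[0,0,0.1],1],[[0,0,0],[0,0,0.092],1],[[0,0,0],[0,0,0],1],[[0,0,0],[0,0,0],1],[[0,0,0],[0,0,0],1],[[0,0,0],[0,0,0],1]]'
python3 -c "
from h import *
need([.4947,-.1828,.181]);need([.5675,-.2005,.181]);turn(-.24)"
```

```text
clock: 14.55
eef_pos: [0.4954, -0.1841, 0.1851]
tool_rot: [0.993, -0.121, 0.001, 0.0]
ft_force: [-0.4, -0.4, 0.0]
grip_width: 0.0195
grasp_force: 59.4
t 14.55 pos [ 0.4954 -0.1841  0.1851] yaw -0.243 z [ 0.002  -0.0012 -1.    ] F [-0.4 -0.4  0. ] w 0.0195 gf 59.4
units [-0.0035 -0.0038  0.0135] mm [-0.7  1.3 -4.1]
t 14.55 pos [ 0.4954 -0.1841  0.1851] yaw -0.243 z [ 0.002  -0.0012 -1.    ] F [-0.4 -0.4  0. ] w 0.0195 gf 59.4
units [ 0.2463 -0.0049  0.0141] mm [ 72.1 -16.4  -4.1]
turn units [ 0.00011 -0.00036 -0.00048] rows 0.030653512879803016
```

```bash
python3 -m inch '[[[0,0,0],[0.05,-0.004,0.012],1],[[0,0,0],[0.05,0,0],1],[[0,0,0],[0.03,0,0],1],[[0,0,0],[0,0,0],1],[[0,0,0],[0,0,0],1],[[0,0,0],[0,0,0],1]]'
python3 -c "
from h import *
need([.5675,-.2005,.181])"
```

```text
clock: 15.05
eef_pos: [0.5319, -0.192, 0.18]
tool_rot: [0.993, -0.122, -0.001, 0.0]
ft_force: [-0.6, 0.6, -1.0]
grip_width: 0.0196
grasp_force: 59.3
t 15.05 pos [ 0.5319 -0.192   0.18  ] yaw -0.2438 z [-1.1e-03 -1.0e-04 -1.0e+00] F [-0.6  0.6 -1. ] w 0.0196 gf 59.3
units [ 0.1218 -0.0012 -0.0036] mm [35.6 -8.5  1. ]
```

```bash
python3 -m inch '[[[0,0,0],[0.04,-0.001,0],1],[[0,0,0],[0.04,0,0],1],[[0,0,0],[0.04,0,0],1],[[0,0,0],[0,0,0],1],[[0,0,0],[0,0,0],1],[[0,0,0],[0,0,0],1]]'
python3 - <<'E'
from h import *
need([.5675,-.2005,.168])
s,w=[vision.camera(n) for n in ("scene","wrist")]
cv2.imwrite("pics/h1.png",np.hstack([cv2.resize(s["img"][200:330,290:420],(400,400),interpolation=3),cv2.resize(w["img"][20:300,140:420],(400,400),interpolation=3)])[:,:,::-1])
E
```

```text
clock: 15.55
eef_pos: [0.5661, -0.2002, 0.1791]
tool_rot: [0.993, -0.122, -0.001, -0.0]
ft_force: [0.3, -0.1, -0.5]
grip_width: 0.0195
grasp_force: 59.4
t 15.55 pos [ 0.5661 -0.2002  0.1791] yaw -0.244 z [-2.8e-03  5.0e-04 -1.0e+00] F [ 0.3 -0.1 -0.5] w 0.0195 gf 59.4
units [ 0.0049 -0.0001  0.0369] mm [  1.4  -0.3 -11.1]
```

View pics/h1.png

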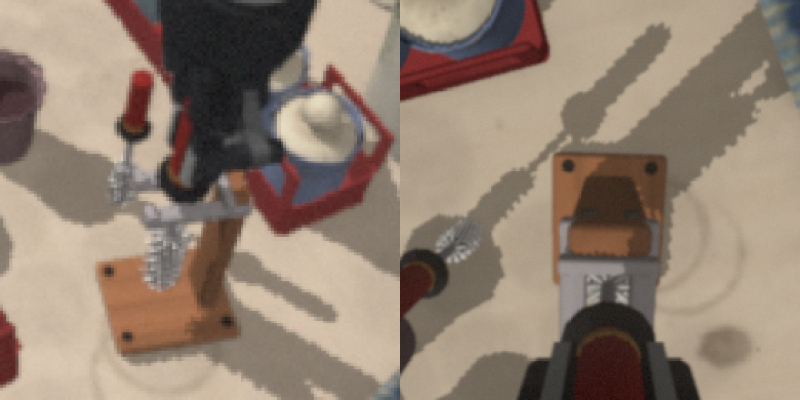

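The stem is in the slot, centred (wrist crop (605,290)), with the collar above the prongs. Lowering until contact.

```bash
python3 -m inch '[[[0,0,0],[0.004,0,0.012],1],[[0,0,0],[0,0,0.012],1],[[0,0,0],[0,0,0.006],1],[[0,0,0],[0,0,0],1],[[0,0,0],[0,0,0],1],[[0,0,0],[0,0,0],1]]'
python3 -m inch '[[[0,0,0],[0,0,0.005],1],[[0,0,0],[0,0,0],1],[[0,0,0],[0,0,0],1]]'
```

```text
clock: 16.15
eef_pos: [0.5681, -0.2007, 0.1699]
tool_rot: [0.993, -0.122, -0.001, 0.0]
ft_force: [0.4, -0.4, -1.8]
grip_width: 0.0197
grasp_force: 59.4
clock: 16.4
eef_pos: [0.5681, -0.2007, 0.1684]
tool_rot: [0.993, -0.122, -0.001, -0.0]
ft_force: [0.1, -0.7, -1.2]
grip_width: 0.0196
grasp_force: 59.4
```

```bash
python3 -m inch '[[[0,0,0],[0,0,0.005],1],[[0,0,0],[0,0,0],1],[[0,0,0],[0,0,0],1]]'
```

```text
clock: 16.65
eef_pos: [0.5681, -0.2007, 0.1668]
tool_rot: [0.993, -0.122, -0.001, -0.0]
ft_force: [0.5, -0.1, -0.6]
grip_width: 0.0197
grasp_force: 59.4
```

```bash
python3 -m inch '[[[0,0,0],[0,0,0.005],1],[[0,0,0],[0,0,0],1],[[0,0,0],[0,0,0],1]]'
```

```text
clock: 16.9
eef_pos: [0.568, -0.2007, 0.1653]
tool_rot: [0.993, -0.122, -0.001, -0.0]
ft_force: [-0.4, 0.5, -1.2]
grip_width: 0.0199
grasp_force: 59.4
```

```bash
python3 -m inch '[[[0,0,0],[0,0,0.005],1],[[0,0,0],[0,0,0],1],[[0,0,0],[0,0,0],1]]'; python3 -m inch '[[[0,0,0],[0,0,0],1],[[0,0,0],[0,0,0],1]]'
python3 - <<'E'
from h import *
s,w=[vision.camera(n) for n in ("scene","wrist")]
cv2.imwrite("pics/h2.png",np.hstack([cv2.resize(s["img"][230:300,320:390],(400,400),interpolation=3),cv2.resize(w["img"][160:300,210:350],(400,400),interpolation=3)])[:,:,::-1])
E
```

```text
clock: 17.15
eef_pos: [0.5683, -0.2007, 0.165]
tool_rot: [0.993, -0.122, -0.0, 0.0]
ft_force: [-0.7, 0.9, 5.3]
grip_width: 0.0198
grasp_force: 60.1
clock: 17.32
eef_pos: [0.5683, -0.2007, 0.1649]
tool_rot: [0.993, -0.122, -0.0, 0.0]
ft_force: [-1.0, 1.3, 5.9]
grip_width: 0.0194
grasp_force: 60.2
```

View pics/h2.png

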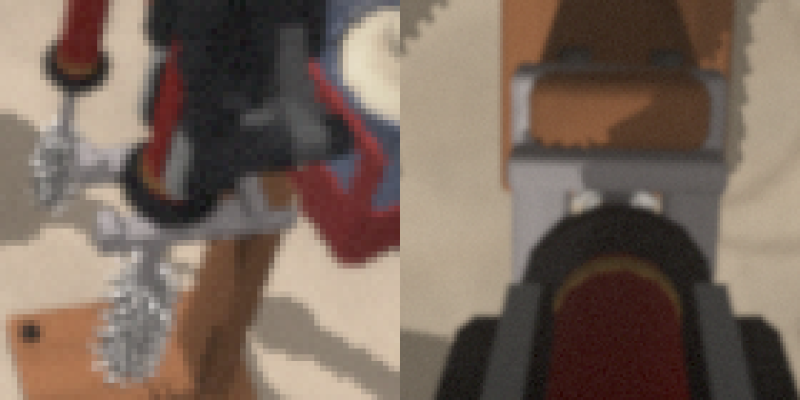

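The collar is seated on the fork (5.9 N contact). Releasing.

```bash
python3 -m inch '[[[0,0,0],[0,0,-0.002],1],[[0,0,0],[0,0,0],-1],[[0,0,0],[0,0,0],-1],[[0,0,0],[0,0,0],-1],[[0,0,0],[0,0,0],-1],[[0,0,0],[0,0,0],-1],[[0,0,0],[0,0,0],-1],[[0,0,0],[0,0,0],-1],[[0,0,0],[0,0,0],-1],[[0,0,0],[0,0,0],-1]]'
python3 -m inch '[[[0,0,0],[0,0,-0.03],-1],[[0,0,0],[0,0,-0.06],-1],[[0,0,0],[0,0,-0.1],-1],[[0,0,0],[0,0,-0.1],-1],[[0,0,0],[0,0,-0.1],-1],[[0,0,0],[0,0,-0.1],-1],[[0,0,0],[0,0,0],-1]]'
python3 -m inch '[[[0,0,0],[-0.1,0,0],-1],[[0,0,0],[-0.1,0,0],-1],[[0,0,0],[-0.1,0,0],-1],[[0,0,0],[-0.1,0,0],-1],[[0,0,0],[-0.1,0,0],-1],[[0,0,0],[-0.1,0,0],-1],[[0,0,0],[0,0,0],-1],[[0,0,0],[0,0,0],-1]]'
python3 - <<'E'
from h import *
s,t=[vision.camera(n) for n in ("scene","top")]
cv2.imwrite("pics/f.png",np.hstack([cv2.resize(s["img"][150:330,210:390],(400,400),interpolation=3),cv2.resize(t["img"][130:310,220:400],(400,400),interpolation=3)])[:,:,::-1])
s0=cv2.imread("pics/scene0.png")[:,:,::-1]
d=np.abs(s["img"].astype(int)-s0).max(2)
for n,b in (("brush",(320,225,375,300)),("pot",(215,190,258,232)),("glass",(220,155,248,190)),("beaker",(272,212,308,255))): print(n,(d[b[1]:b[3],b[0]:b[2]]>40).sum())
E
```

```text
clock: 18.25
eef_pos: [0.5681, -0.2007, 0.1645]
tool_rot: [0.993, -0.122, -0.001, 0.0]
ft_force: [0.7, -0.5, 0.6]
grip_width: 0.0852
grasp_force: 0.0
clock: 18.83
eef_pos: [0.5706, -0.2015, 0.3198]
tool_rot: [0.993, -0.122, 0.005, 0.001]
ft_force: [0.7, -0.1, 1.2]
grip_width: 0.0854
grasp_force: 0.0
clock: 19.5
eef_pos: [0.3929, -0.157, 0.3131]
tool_rot: [0.993, -0.122, 0.0, 0.0]
ft_force: [0.9, 0.3, -0.3]
grip_width: 0.0851
grasp_force: 0.0
brush 111
pot 579
glass 746
beaker 0
```

View pics/f.png

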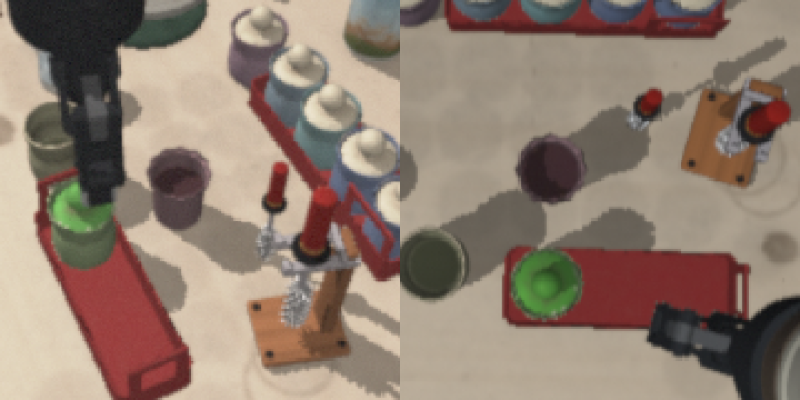

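Run:
```python
from h import *
from workcell import workorder
s,t=vision.camera("scene"),vision.camera("top")
for c,n,box in ((s,"scene",(338,225,372,270)),(t,"top",(365,168,410,205))):
    for im in (cv2.imread(f"pics/{n}0.png")[:,:,::-1].copy(),c["img"]):
        hsv=cv2.cvtColor(im,cv2.COLOR_RGB2HSV); m=((hsv[...,0]<6)|(hsv[...,0]>172))&(hsv[...,1]>170)
        print(n,[(np.round(cv2.minAreaRect(b)[0],1),cv2.boundingRect(b)) for b in blobs(m,30,900,box)])
t0=cv2.imread("pics/top0.png")[:,:,::-1]; d=np.abs(t["img"].astype(int)-t0).max(2)
print("pot,glass top diff",(d[226:270,212:256]>40).sum(),(d[205:240,160:195]>40).sum())
```

```text
scene [(array([352.9, 247.5]), (346, 234, 14, 28))]
scene [(array([353.4, 247.5]), (346, 234, 15, 27))]
top [(array([384.9, 182.9]), (376, 176, 19, 15))]
top [(array([385.4, 182.4]), (377, 175, 18, 15))]
pot,glass top diff 0 0
```

The brush is within about 1 mm of where it hung, and the pot and glass are unmoved. Handing in.

```bash
python3 -c "
from workcell import workorder
print(workorder.job_done())"
```

```text
the job is handed in; nothing more can be done
None
```

The job is handed in, with no verdict shown: the pot was scrubbed with three full strokes, the brush is back in its fork within about 1 mm of where it hung, and the camera shows no change in the pot, glass or beaker.

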